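# Seat a keyed sample carrier on a stage by feel

### The arm

A 6-joint arm with a two-finger parallel gripper is mounted at the origin on a cart in front of the work surface, level with it; the furniture and walls round the work are solid. World frame = base frame: x ahead of the robot, y to its left, z up, the work surface at z = 0. Lengths are in m, angles in degrees, forces in N, time in s.
With the tool pointing down it reaches from about 0.4 to 0.825 m from the base axis. Payload 7 kg.
Tool frame: the origin (TCP) lies midway between the tips of the shut fingers; the grasp point (between the pads) lies 19 mm behind it; z points along the fingers, y is the line along which they close (so a half turn about z gives the same grasp; the last joint's range is limited). The gripper opens to 88 mm and grips with 3 to 60 N. Pads are 19 mm wide; open, the fingers measure 130 mm over their backs; the gripper's body (78 mm by 193 mm) begins 47 mm behind the grasp point.
Start: joints at [93.799, 20.546, 0.682, 0, -70.136, -16.507], TCP at [0.149, 0.658, 0.227] pointing down, gripper open.
Joint ranges: [-176.03, 176.03], [-82.01, 121.73], [-58.28, 71.71], [-173.87, 95.51], [-174.79, -0.11], [-173.66, 173.66]. Speed limits (degrees/s): [136.94, 136.94, 172.46, 180, 180, 180].

### API

Orientations are given as [roll, pitch, yaw] about the fixed x, y, z axes, in that order (R = Rz(yaw) Ry(pitch) Rx(roll)).
In Python, from plant import r gives the robot as it stands.
- The arm moves only by the tool drive_tool, never from a script. Its argument "commands" is a list of rows, each an object of numbers: "hand": the closure, from 0 (fully open) to 1 (shut); "tx", "ty", "tz": the shift along the world's x, y, z scaled (see below); "turn": the turn about the world's z scaled (see below). A call has 1 to 10 rows; each row is the pose to reach, as a shift and turn from the pose commanded when the call began; what a row does not reach only later rows make up. The controller multiplies each number of a shift by 0.6 m and each number of a turn by 90 degrees. A row lasts 1/10 s, in which the tool goes at most 50 mm and 8.59 degrees, less where a joint would pass 70% of its speed; a pose out of reach is approached as far as the arm can. A call with a number of a shift or a turn outside -1 to 1 is refused whole. A call with a gripper value outside its range is refused whole. The fingers move at their own pace and stop on an object; "grip_force" is the grip in N (left out, the last holds). Time passes only in rows, so rows that repeat a pose let the fingers close. It gives the time, the measured TCP pose, the force, the opening and the grip force at its end, in the units of the state.
- r.get_state(): the state, without advancing time (a new reading comes with each control period).
- r.capture(name): name is "scene" or "top"; returns a dict with "frame" (400x640x3 uint8, red, green, blue), "fx", "fy", "cx", "cy" (pixels), "world_from_camera" (4x4, takes a point from camera to world coordinates). Camera axes: x right, y down, z forward; pixel columns grow to the right and rows downward; lengths in m; the calibration is good to about 2 mm. A picture is of the moment at which its call begins. There is no depth.
- r.close_job(): hands the job in; it is judged then, once.
Trained networks look in the newest picture that a camera, given by its name, has taken for a name from the list of things; names that differ only in an ending like _2 or _b are one class to them, and where a whole thing is asked for, a point or a joint stands for the part that bears it (a point fixed in the world has none). Each returns a list of dicts, best first, with "score" (0 to 1); they miss things now and then, are a little off and sometimes report something else, mostly with a low value. They report only what shows in the picture. A call takes as long as a camera call. They do not tell look-alikes from the thing itself.
- r.trace(label, camera): "pixels" (400x640 bool, what is visible of it) and "extent" ([left, top, right, bottom] in pixels, round what is visible of it).
The state is a dict: "time_s": time; "joints": joint angles; "qd": joint speeds; "joint_torque": joint torques, N m; "tcp_pos": TCP position; "eef_rot": TCP orientation; "contact_force": force on the tool from outside, world axes, zero at the start; "moment": the same for the moment, N m; "gripper_width": finger opening in m; "gripper_force": force on a finger pad.
Only numpy, scipy, OpenCV 4.12 (cv2) and the standard library are available. Lean on these libraries where they do the work, as an engineer would, in place of code of your own. Each camera call takes 0.05 s, during which the arm holds its last target. There are 200 camera calls.

### The job

Pick up the aluminium sample carrier by its black tab, lower it into the round pocket of the grey sample stage, and turn it under light pressure until its three notches find the sprung brass keys in the pocket and it drops fully home, its flange flat on the stage. The ring with the keys has been set to an angle nobody wrote down, so feel for it gently and never force the keys down towards the end of their travel; then let go, and leave the other things where they stand.

Things in the scene. Friction and masses are not known exactly. Their poses are not given: they have to be found in the camera images.
- carrier_grip (a point): Centre of the black grip tab of the loose aluminium sample carrier (130 to 220 g, standing upright). Origin on the carrier's axis, 49 mm above its underside; z up. Tab: 36 mm long along x, 14 mm thick along y (grasp across y), 30 mm high (15 mm above and below the origin). Below the tab: a round flange, 58 mm across, 4 mm thick, its lower face 19 mm below the origin. Red dots on the -x side.
- carrier_foot (a point): Centre of the carrier's underside, axes as carrier_grip. Under the flange is a plug 44 mm across, 30 mm long (its lowest 7 mm about 42 mm across). Its foot has three notches 12.5 mm wide, 7 mm deep, spaced unevenly so that they fit the keys in one orientation only: one on the -x side under the red dots, the others 100 and 230 degrees anticlockwise of it, seen from above.
- stage: Grey sample stage, 110 x 110 x 38 mm, fixed. Origin: centre of its underside; x, y along its edges, z up. Home, the carrier's flange lies on its top and carrier_grip is 57 mm above this origin; resting unmatched on the key tops, the carrier stands 6 mm higher (less what the keys give under load).
- pocket (a point): Centre of the mouth of the stage's round pocket, on its top face, 38 mm above its underside; axes as the stage's. The pocket is 45.4 mm in diameter and 31 mm deep.
- pocket_floor (a point): Centre of the pocket's floor; axes as the stage's (not the ring's). Here a clamped index ring carries three brass keys, 8 mm wide, 7 mm high, spaced like the notches. The key for the notch under the red dots stands 10 to 63 degrees anticlockwise (from above) of the red line, differing each time and not measured. The carrier drops when within about 4 to 7 degrees of the match.
- keys (a joint): How far the three sprung keys are pressed down together, m: 0 up, 0.006 fully down, 4 N per mm (the carrier's weight alone gives 0.3 to 0.6 mm). 4 to 8 N is enough to feel; pressing them 4.5 mm down (18 N) overstrains them. When the notches match, the keys spring back to 0 and the carrier goes down freely.
- zero_line (a point): Middle of the red line on the stage's top, 43.5 mm from the pocket's axis on the stage's -x side: the zero of a scale of white ticks every 10 degrees, running anticlockwise. When the carrier's x is parallel to the stage's x (same sense), its red dots stand at this line; from there it must be turned anticlockwise to match.
- powder_bottle: White plastic bottle, 49 mm in diameter, 94 mm high, loose bystander; origin at the centre of its underside.
- small_jar: White screw-lid jar, 45 mm in diameter, 24 mm high, loose bystander; origin at the centre of its underside.
- sample_a: Plain grey cylindrical metal sample, 34 mm in diameter, 45 mm high, loose bystander; origin at the centre of its underside.
- tin: Flat tin with a green lid, 54 mm in diameter, 20 mm high, loose bystander; origin at the centre of its underside.
There are look-alikes about, which are no part of the job. What is shaped like the part that bears carrier_grip but pink or purple is not meant.

How it is judged:
By the outcome, as a careful person would: the job done as asked, in the order asked, and still so for the second after the job is handed in, with the robot touching nothing.
It also fails if it takes over 58 s, if anything falls off the work surface, if the arm or the gripper's body presses on something with over 40 N, if the wrist force passes 120 N, or if a joint passes its speed limit or range.

## Working session

There is one attempt and no reset: what is moved stays moved. The work goes in short steps, Python scripts to look and compute and a tool call to move; the robot and the scene stay as the last step left them, time stands still between calls to the robot, and variables do not carry over. Pictures are saved under pics/ and viewed, at most 10 in all, crops included, and the job is handed in when it is done.

Besides the shell and the picture viewer there is one more tool, called after "Emit:" as name(argument=value, ...), one argument or row to a line, values as JSON. drive_tool: Moves the arm, as the interface text tells. Its arguments: {"type":"object","properties":{"commands":{"type":"array"},"grip_force":{"type":"number"}},"required":["commands"]}

```bash
mkdir -p pics; ls
cat > h.py <<'E'
from plant import r
import numpy as np, cv2
def px2w(c,u,v,z):
    T=np.array(c["world_from_camera"]);d=T[:3,:3]@np.array([(u-c["cx"])/c["fx"],(v-c["cy"])/c["fy"],1]);o=T[:3,3]
    return o+d*(z-o[2])/d[2]
def w2px(c,p):
    T=np.linalg.inv(np.array(c["world_from_camera"]));q=T[:3,:3]@np.array(p)+T[:3,3]
    return q[0]/q[2]*c["fx"]+c["cx"],q[1]/q[2]*c["fy"]+c["cy"]
def save(c,n): cv2.imwrite("pics/"+n,c["frame"][:,:,::-1])
E
python3 - <<'E'
from h import *
for n in("scene","top"):
    c=r.capture(n);save(c,n+"0.png");print(n,c["fx"],np.round(c["world_from_camera"],3).tolist())
    for l in("carrier_grip","stage","powder_bottle","small_jar","sample_a","tin"):
        print(l,[(round(d["score"],2),d["extent"]) for d in r.trace(l,n)])
E
```

```text
pics
scene 502.31697009876956 [[0.558, -0.395, 0.73, -0.341], [-0.83, -0.279, 0.483, -0.588], [0.013, -0.875, -0.483, 0.647], [0.0, 0.0, 0.0, 1.0]]
carrier_grip [(0.76, [313.3, 254.6, 337.2, 280.4]), (0.72, [377.8, 250.6, 406.3, 282.1]), (0.61, [395.1, 224.5, 421.2, 257.8])]
stage [(0.88, [248.0, 204.8, 306.3, 244.8])]
powder_bottle [(0.67, [368.8, 190.1, 391.8, 233.3])]
small_jar [(0.62, [415.9, 221.2, 435.0, 236.2])]
sample_a [(0.79, [456.2, 242.8, 471.6, 262.8]), (0.55, [251.5, 204.4, 304.8, 245.4])]
tin [(0.69, [210.5, 194.5, 228.8, 207.4])]
top 512.423530064414 [[0.004, -0.994, 0.108, 0.398], [-1.0, -0.004, -0.0, -0.01], [0.001, -0.108, -0.994, 1.332], [0.0, 0.0, 0.0, 1.0]]
carrier_grip [(0.84, [404.9, 221.9, 430.2, 245.1]), (0.84, [360.0, 253.3, 379.5, 277.4]), (0.58, [397.6, 179.1, 421.8, 202.0])]
stage [(0.71, [261.6, 197.9, 316.8, 252.6])]
powder_bottle [(0.55, [361.0, 153.8, 381.5, 180.3])]
small_jar [(0.52, [401.5, 142.9, 421.0, 161.2])]
sample_a [(0.73, [447.4, 170.1, 464.9, 184.6])]
tin [(0.73, [202.1, 213.4, 221.2, 232.6])]
```

Run:
```python
import cv2
a=cv2.imread("pics/top0.png")[120:300,180:480];cv2.imwrite("pics/t1.png",cv2.resize(a,(800,480),interpolation=cv2.INTER_CUBIC))
```

```text
(no output)
```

View pics/t1.png

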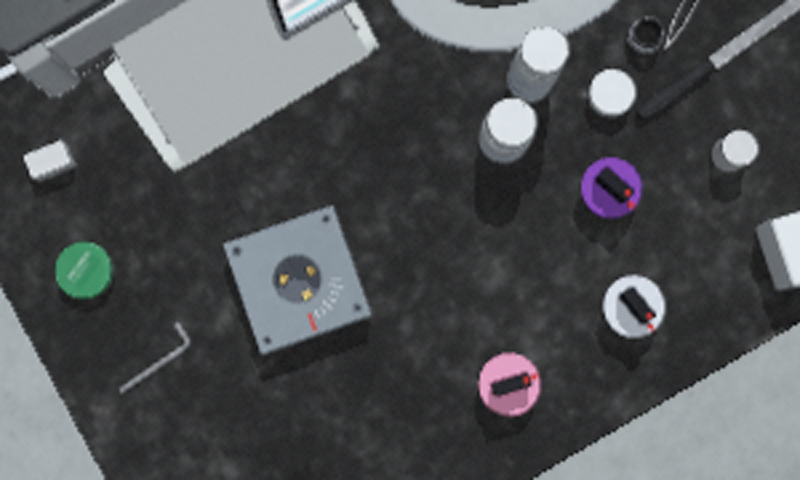

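View pics/scene0.png

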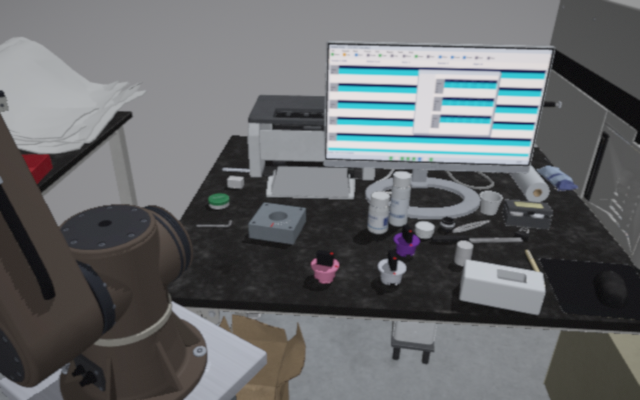

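The top crop shows the silver carrier at about (635,305) with its red dots to the lower right. The stage pocket is at (298,280), the red line at (312,322), and the three brass keys are visible in the pocket. The pink and purple look-alikes stand apart from it. Next I measure these more closely.

Run:
```python
from h import *
c=r.capture("top");f=c["frame"].astype(int);R,G,B=f[...,0],f[...,1],f[...,2]
def cen(m,w=None):
    v,u=np.nonzero(m);return u.mean(),v.mean(),len(u)
yy,xx=np.mgrid[:400,:640]
st=[d for d in r.trace("stage","top")][0]["pixels"]
# stage top face: bright-ish pixels
m=((f.sum(2)>270)&(xx>255)&(xx<325)&(yy>190)&(yy<260)).astype(np.uint8)
cs=max(cv2.findContours(m,0,2)[0],key=cv2.contourArea)
W=np.array([px2w(c,u,v,.038)[:2] for u,v in cs[:,0]],np.float32)
print("stage rect",cv2.minAreaRect(W*1000))
red=(R>G+60)&(R>B+60)
k=red&(xx>285)&(xx<310)&(yy>225)&(yy<255);u,v,n=cen(k);zl=px2w(c,u,v,.038);print("zero",zl,n)
dk=(f.sum(2)<230)&(np.hypot(xx-292,yy-225)<12)
gold=(R>B+30)&(R>120)&(np.hypot(xx-292,yy-225)<12)
print("pocket",px2w(c,*cen(dk|gold)[:2],.038),(dk|gold).sum())
nl,lab,s,ce=cv2.connectedComponentsWithStats(gold.astype(np.uint8))
for i in range(1,nl):
    mm=lab==i;w=(R-B)[mm];print("key",s[i,4],px2w(c,(xx[mm]*w).sum()/w.sum(),(yy[mm]*w).sum()/w.sum(),.014))
# carrier
near=np.hypot(xx-418,yy-234)<14
u,v,n=cen(red&near);print("reddots",px2w(c,u,v,.05),px2w(c,u,v,.064),n)
t=(f.sum(2)<150)&(np.hypot(xx-418.5,yy-234.5)<9)
print("tab",px2w(c,*cen(t|(red&near))[:2],.062),t.sum())
P=np.array([px2w(c,u,v,.062)[:2] for v,u in zip(*np.nonzero(t))])*1000;print(cv2.minAreaRect(P.astype(np.float32)))
fl=(f.sum(2)>380)&near; fl=cv2.convexHull(np.argwhere(fl)[:,::-1].astype(np.float32).reshape(-1,1,2))
(e,ax,an)=cv2.fitEllipse(fl);print("flange",px2w(c,*e,.034),ax,len(fl))
s0=r.get_state();print(s0["tcp_pos"],s0["eef_rot"],s0["gripper_width"],s0["contact_force"])
def up(n,a,sc):
    x,y,w,h=a;return cv2.resize(f.astype(np.uint8)[y:y+h,x:x+w,::-1],None,fx=sc,fy=sc,interpolation=cv2.INTER_CUBIC)
cv2.imwrite("pics/z.png",np.hstack([up(0,(258,192,64,64),6),up(0,(386,202,64,64),6)]))
```

```text
stage rect ((481.9130554199219, 77.11854553222656), (112.16394805908203, 111.10163879394531), 19.839305877685547)
zero [0.43986203 0.06204168 0.038     ] 7
pocket [0.48593761 0.07609934 0.038     ] 118
key 7 [0.49169341 0.06587326 0.014     ]
key 9 [0.48363077 0.09178418 0.014     ]
key 12 [0.4681997  0.06897651 0.014     ]
reddots [ 0.44368594 -0.2544073   0.05      ] [ 0.44318885 -0.25173945  0.064     ] 8
tab [ 0.45559943 -0.24082107  0.062     ] 72
((456.0450134277344, -240.44863891601562), (33.63493728637695, 14.436103820800781), 38.1784782409668)
flange [ 0.45742419 -0.24273137  0.034     ] (22.672607421875, 23.026765823364258) 19
[0.14854474 0.65842358 0.22659634] [-1.79997651e+02  3.60030891e-04 -1.27103406e+01] 0.08805383758999207 [-0.88386426  0.07089741  0.5261259 ]
```

View pics/z.png

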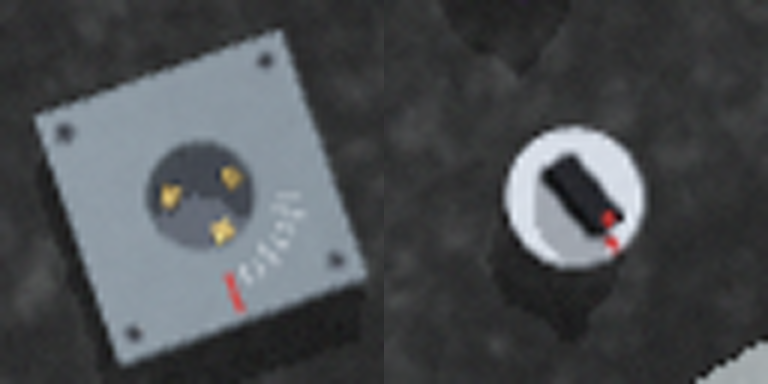

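Emit:
drive_tool(
  commands=[
    {"tx": 0.52,"ty": -0.597,"turn": -0.889,"hand": 0},
    {"tx": 0.52,"ty": -0.597,"turn": -0.889,"hand": 0},
    {"tx": 0.52,"ty": -0.597,"turn": -0.889,"hand": 0},
    {"tx": 0.52,"ty": -0.597,"turn": -0.889,"hand": 0},
    {"tx": 0.52,"ty": -0.597,"turn": -0.889,"hand": 0},
    {"tx": 0.52,"ty": -0.597,"turn": -0.889,"hand": 0},
    {"tx": 0.52,"ty": -0.597,"turn": -0.889,"hand": 0},
    {"tx": 0.52,"ty": -0.597,"turn": -0.889,"hand": 0},
    {"tx": 0.52,"ty": -0.597,"turn": -0.889,"hand": 0},
    {"tx": 0.52,"ty": -0.597,"turn": -0.889,"hand": 0},
  ],
)

```text
invalid input
```

Emit:
drive_tool(
  commands=[
    {"tx": 0.52,"ty": -0.597,"tz": 0,"turn": -0.889,"hand": 0},
    {"tx": 0.52,"ty": -0.597,"tz": 0,"turn": -0.889,"hand": 0},
    {"tx": 0.52,"ty": -0.597,"tz": 0,"turn": -0.889,"hand": 0},
    {"tx": 0.52,"ty": -0.597,"tz": 0,"turn": -0.889,"hand": 0},
    {"tx": 0.52,"ty": -0.597,"tz": 0,"turn": -0.889,"hand": 0},
    {"tx": 0.52,"ty": -0.597,"tz": 0,"turn": -0.889,"hand": 0},
    {"tx": 0.52,"ty": -0.597,"tz": 0,"turn": -0.889,"hand": 0},
    {"tx": 0.52,"ty": -0.597,"tz": 0,"turn": -0.889,"hand": 0},
    {"tx": 0.52,"ty": -0.597,"tz": 0,"turn": -0.889,"hand": 0},
    {"tx": 0.52,"ty": -0.597,"tz": 0,"turn": -0.889,"hand": 0},
  ],
)

```text
time_s: 1.8
tcp_pos: [0.4621, 0.2975, 0.2269]
eef_rot: [-180.0, 0.0, -93.1]
contact_force: [-0.6, 0.4, 0.0]
gripper_width: 0.0874
gripper_force: 0.0
```

Emit:
drive_tool(
  commands=[
    {"tx": -0.008,"ty": -0.902,"tz": 0,"turn": -0.531,"hand": 0.4},
    {"tx": -0.008,"ty": -0.902,"tz": 0,"turn": -0.531,"hand": 0.4},
    {"tx": -0.008,"ty": -0.902,"tz": 0,"turn": -0.531,"hand": 0.4},
    {"tx": -0.008,"ty": -0.902,"tz": 0,"turn": -0.531,"hand": 0.4},
    {"tx": -0.008,"ty": -0.902,"tz": 0,"turn": -0.531,"hand": 0.4},
    {"tx": -0.008,"ty": -0.902,"tz": 0,"turn": -0.531,"hand": 0.4},
    {"tx": -0.008,"ty": -0.902,"tz": 0,"turn": -0.531,"hand": 0.4},
    {"tx": -0.008,"ty": -0.902,"tz": 0,"turn": -0.531,"hand": 0.4},
    {"tx": -0.008,"ty": -0.902,"tz": 0,"turn": -0.531,"hand": 0.4},
    {"tx": -0.008,"ty": -0.902,"tz": 0,"turn": -0.531,"hand": 0.4},
  ],
)

```text
time_s: 2.8
tcp_pos: [0.4558, -0.2018, 0.2271]
eef_rot: [-179.9, 0.1, -140.5]
contact_force: [0.6, 0.3, 1.1]
gripper_width: 0.0531
gripper_force: 0.0
```

Emit:
drive_tool(
  commands=[
    {"tx": 0,"ty": -0.069,"tz": 0,"turn": 0,"hand": 0.4},
    {"tx": 0,"ty": -0.069,"tz": -0.1,"turn": 0,"hand": 0.4},
    {"tx": 0,"ty": -0.069,"tz": -0.23,"turn": 0,"hand": 0.4},
    {"tx": 0,"ty": -0.069,"tz": -0.23,"turn": 0,"hand": 0.4},
    {"tx": 0,"ty": -0.069,"tz": -0.23,"turn": 0,"hand": 0.4},
    {"tx": 0,"ty": -0.069,"tz": -0.23,"turn": 0,"hand": 0.4},
  ],
)

```text
time_s: 3.4
tcp_pos: [0.4564, -0.2414, 0.0893]
eef_rot: [180.0, -0.1, -140.5]
contact_force: [0.7, 0.1, 1.5]
gripper_width: 0.0524
gripper_force: 0.0
```

Run:
```python
from h import *
c=r.capture("scene");s=r.get_state();print(s["tcp_pos"],s["contact_force"])
u,v=map(int,w2px(c,(.456,-.241,.06)));a=c["frame"][v-40:v+40,u-50:u+50,::-1]
print(u,v,[w2px(c,p) for p in((.4565,-.2415,.064),(.4565,-.2415,.034))])
cv2.imwrite("pics/s1.png",cv2.resize(a,None,fx=7,fy=7,interpolation=2))
```

```text
[ 0.45746988 -0.24145291  0.09039429] [0.84417439 0.08171074 0.21987937]
390 256 [(np.float64(391.0519140401479), np.float64(254.7847184334599)), (np.float64(389.85599661796925), np.float64(266.7284254112867))]
```

View pics/s1.png

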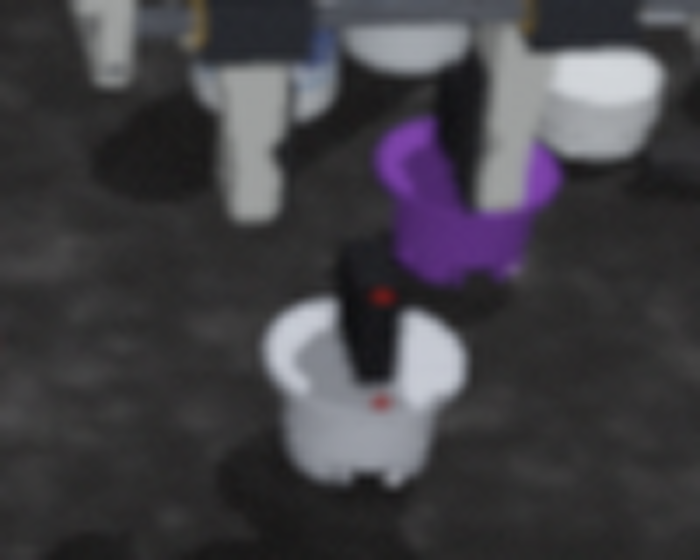

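The crop shows the open fingers straddling the carrier's tab at about (370,300), roughly 2 px off the top-camera estimate, which the jaws allow for. I descend and grip.

Emit:
drive_tool(
  commands=[
    {"tx": 0.002,"ty": -0.0025,"tz": -0.04,"turn": 0,"hand": 0.4},
    {"tx": 0.002,"ty": -0.0025,"tz": -0.084,"turn": 0,"hand": 0.4},
    {"tx": 0.002,"ty": -0.0025,"tz": -0.084,"turn": 0,"hand": 0.4},
    {"tx": 0.002,"ty": -0.0025,"tz": -0.084,"turn": 0,"hand": 0.7},
    {"tx": 0.002,"ty": -0.0025,"tz": -0.084,"turn": 0,"hand": 0.9},
    {"tx": 0.002,"ty": -0.0025,"tz": -0.084,"turn": 0,"hand": 1},
    {"tx": 0.002,"ty": -0.0025,"tz": -0.084,"turn": 0,"hand": 1},
    {"tx": 0.002,"ty": -0.0025,"tz": -0.084,"turn": 0,"hand": 1},
    {"tx": 0.002,"ty": -0.0025,"tz": -0.084,"turn": 0,"hand": 1},
    {"tx": 0.002,"ty": -0.0025,"tz": -0.084,"turn": 0,"hand": 1},
  ],
  grip_force=30,
)

```text
time_s: 4.45
tcp_pos: [0.4574, -0.2427, 0.0383]
eef_rot: [-180.0, 0.0, -140.5]
contact_force: [-1.0, -0.1, 1.9]
gripper_width: 0.0137
gripper_force: 30.0
```

Emit:
drive_tool(
  commands=[
    {"tx": 0,"ty": 0,"tz": 0.083,"turn": 0,"hand": 1},
    {"tx": 0,"ty": 0,"tz": 0.167,"turn": 0,"hand": 1},
    {"tx": 0.041,"ty": 0.533,"tz": 0.167,"turn": -0.16,"hand": 1},
    {"tx": 0.041,"ty": 0.533,"tz": 0.167,"turn": -0.16,"hand": 1},
    {"tx": 0.041,"ty": 0.533,"tz": 0.167,"turn": -0.16,"hand": 1},
    {"tx": 0.041,"ty": 0.533,"tz": 0.167,"turn": -0.16,"hand": 1},
    {"tx": 0.041,"ty": 0.533,"tz": 0.167,"turn": -0.16,"hand": 1},
    {"tx": 0.041,"ty": 0.533,"tz": 0.167,"turn": -0.16,"hand": 1},
    {"tx": 0.041,"ty": 0.533,"tz": 0.167,"turn": -0.16,"hand": 1},
    {"tx": 0.041,"ty": 0.533,"tz": 0.167,"turn": -0.16,"hand": 1},
  ],
)

```text
time_s: 5.45
tcp_pos: [0.4821, 0.0805, 0.1382]
eef_rot: [180.0, 0.0, -154.7]
contact_force: [-1.5, -1.3, -1.6]
gripper_width: 0.0137
gripper_force: 30.0
```

Run:
```python
from h import *
s=r.get_state();print(s["tcp_pos"],s["eef_rot"],s["contact_force"])
p=np.array(s["tcp_pos"])
for n in("scene","top"):
    c=r.capture(n);u,v=map(int,w2px(c,p-[0,0,.03]))
    print(n,u-50,v-40,[np.round(w2px(c,p-[0,0,z]),1) for z in(-.026,.004,.008,.038)],"pocket",np.round(w2px(c,(.482,.077,.038)),1))
    cv2.imwrite("pics/m_%s.png"%n,cv2.resize(c["frame"][v-40:v+40,u-50:u+50,::-1],None,fx=7,fy=7,interpolation=2))
```

```text
[0.48213379 0.0804907  0.13818774] [ 1.79988482e+02  1.26219676e-02 -1.54689581e+02] [-1.50415269 -1.34871729 -1.55465428]
scene 224 149 [array([273.9, 168.1]), array([274.3, 179.8]), array([274.3, 181.3]), array([274.7, 192.7])] pocket [276.6 216. ]
top 237 182 [array([285.7, 220.5]), array([286.7, 221.4]), array([286.9, 221.5]), array([287.8, 222.4])] pocket [291.  224.1]
```

View pics/m_scene.png

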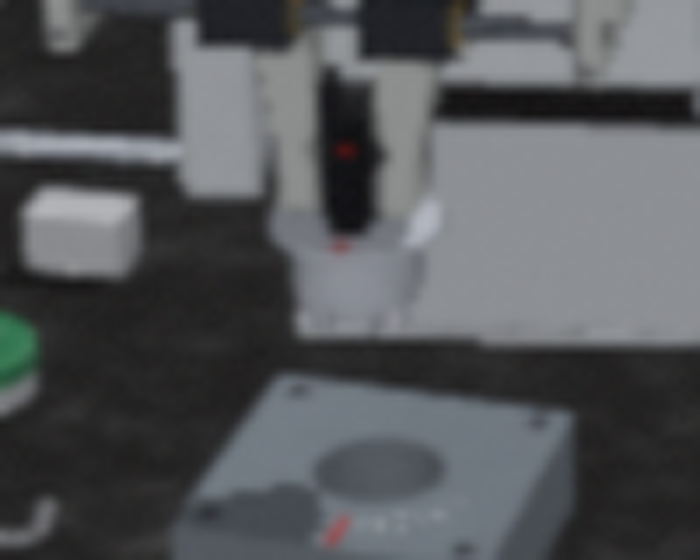

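View pics/m_top.png

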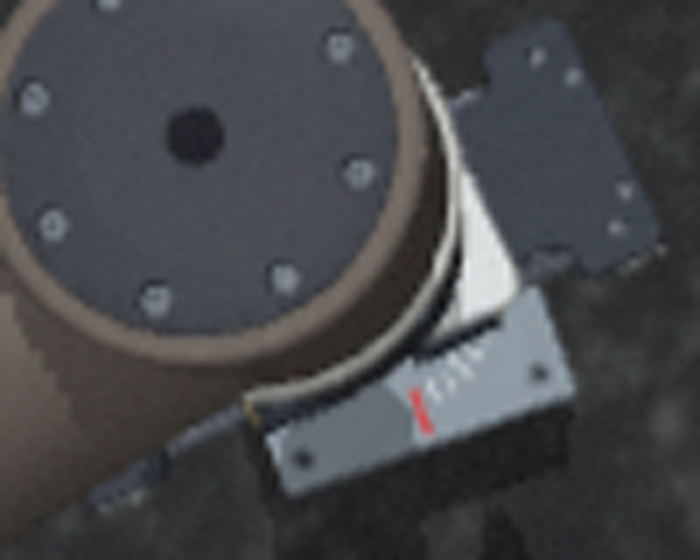

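The scene crop shows the carrier held upright above the stage, its axis at about u=352 in the crop. The pocket centre is at about (380,469) and the red line at (337,528). The top view is hidden by the arm. I'll fit the pocket and carrier in the same scene image so the calibration bias cancels.

```bash
cat > fit.py <<'E'
from h import *
from scipy.ndimage import map_coordinates
from scipy.optimize import minimize
A=np.radians(np.arange(0,360,3))
def circ(c,x,y,z,rad,a): return np.array([w2px(c,(x+rad*np.cos(t),y+rad*np.sin(t),z)) for t in a])
def score(c,g,x,y,z,rad,a,d=.0015):
    s=lambda q:map_coordinates(g,circ(c,x,y,z,q,a).T[::-1],order=1)
    return s(rad+d)-s(rad-d)
E
python3 - <<'E'
from fit import *
s=r.get_state();tcp=np.array(s["tcp_pos"]);print(tcp)
c=r.capture("scene");cam=np.array(c["world_from_camera"])[:3,3]
g=cv2.cvtColor(c["frame"],cv2.COLOR_RGB2GRAY).astype(float)
g0=cv2.cvtColor(cv2.imread("pics/scene0.png"),cv2.COLOR_BGR2GRAY).astype(float)
def best(f,x0,h=.008,n=.0005):
    k=np.arange(-h,h+1e-9,n);S=np.array([[f(x0[0]+i,x0[1]+j) for j in k] for i in k])
    i,j=np.unravel_index(S.argmax(),S.shape);w=np.clip(S-S.max()*.9,0,None);
    return (x0[0]+(w.sum(1)*k).sum()/w.sum(),x0[1]+(w.sum(0)*k).sum()/w.sum()),(x0[0]+k[i],x0[1]+k[j]),S.max()
print("pocket now",best(lambda x,y:score(c,g,x,y,.038,.0227,A).mean(),(.482,.077)))
print("pocket s0",best(lambda x,y:score(c,g0,x,y,.038,.0227,A).mean(),(.482,.077)))
t0=cv2.imread("pics/top0.png");ct=r.capture("top");gt=cv2.cvtColor(t0,cv2.COLOR_BGR2GRAY).astype(float)
print("pocket top",best(lambda x,y:score(ct,gt,x,y,.038,.0227,A).mean(),(.482,.077)))
# stage top square outline in scene0/top0: mean gradient along 4 edges
def sq(c,g,x,y,yaw):
    R=lambda h:[]
    t=np.linspace(-.045,.045,40);o=0
    ca,sa=np.cos(yaw),np.sin(yaw)
    for q,sg in((.055-.0015,1),(.055+.0015,-1)):
        L=np.concatenate([np.c_[t,0*t+q],np.c_[t,0*t-q],np.c_[0*t+q,t],np.c_[0*t-q,t]])
        P=np.array([w2px(c,(x+ca*a-sa*b,y+sa*a+ca*b,.038)) for a,b in L]);o+=sg*map_coordinates(g,P.T[::-1],order=1)
    return o.mean()
for n,cc,gg in(("scene",c,g0),("top",ct,gt)):
    m=minimize(lambda p:-sq(cc,gg,p[0]/1e3,p[1]/1e3,np.radians(p[2])),(482,77,19.8),method="Nelder-Mead",options=dict(initial_simplex=[(482,77,19.8),(486,77,19.8),(482,73,19.8),(482,77,22)]));print("square",n,m.x,m.fun)
# carrier: flange lower rim and foot, camera-facing side
va=np.arctan2(cam[1]-tcp[1],cam[0]-tcp[0]);F=va+np.radians(np.arange(-70,71,3))
def car(x,y):
    return np.abs(score(c,g,x,y,tcp[2]-.008,.029,F)).mean()+np.abs(score(c,g,x,y,tcp[2]-.038,.0212,F)).mean()
print("carrier",best(car,tcp[:2]))
o=c["frame"][:,:,::-1].copy();o=cv2.resize(o[149:229,224:324],None,fx=7,fy=7,interpolation=2)
for x,y,z,rad,a in((tcp[0],tcp[1],tcp[2]-.008,.029,A),(tcp[0],tcp[1],tcp[2]-.038,.021,A),(.482,.077,.038,.0227,A)):
    for u,v in circ(c,x,y,z,rad,a): cv2.circle(o,(int((u-224+.5)*7),int((v-149+.5)*7)),1,(0,255,0),-1)
cv2.imwrite("pics/ov.png",o)
E
```

```text
[0.48125892 0.07771653 0.13784679]
pocket now ((np.float64(0.4849202874978273), np.float64(0.07559128352078653)), (np.float64(0.485), np.float64(0.07550000000000001)), np.float64(13.12333880073214))
pocket s0 ((np.float64(0.48448200683858006), np.float64(0.07550233318152645)), (np.float64(0.4845), np.float64(0.07550000000000001)), np.float64(13.80816547440009))
pocket top ((np.float64(0.4817281672961388), np.float64(0.07696111206879293)), (np.float64(0.4815), np.float64(0.07700000000000001)), np.float64(37.62561658160772))
square scene [485.69502327  77.06165789  19.77664049] -20.125136656390726
square top [481.69106587  77.16809089  19.8486125 ] -67.23456780332131
carrier ((np.float64(0.4816846293885453), np.float64(0.08197707568314452)), (np.float64(0.4817589201467323), np.float64(0.08221652542944491)), np.float64(31.80346837101206))
```

View pics/ov.png

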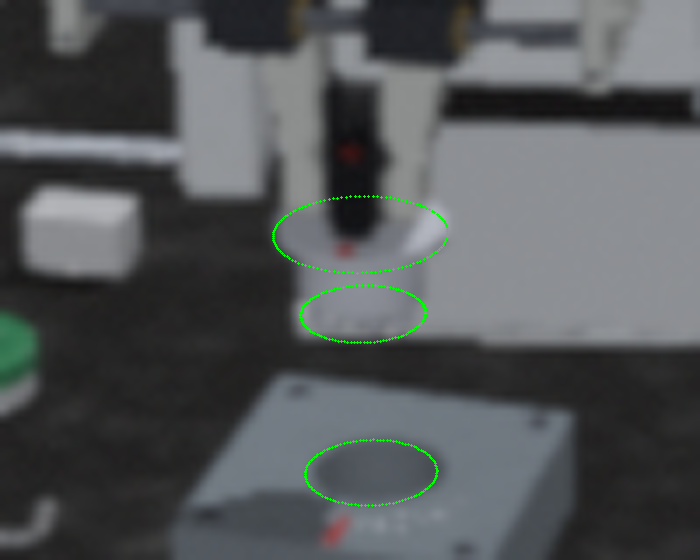

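The overlay shows the carrier silhouette matching the TCP projection to within about half a pixel. The true pocket rim sits about 10 crop px right of the top-camera estimate. I correct for that and come down to just above the stage.

Emit:
drive_tool(
  commands=[
    {"tx": 0.0035,"ty": -0.0043,"tz": -0.05,"turn": 0,"hand": 1},
    {"tx": 0.0035,"ty": -0.0043,"tz": -0.087,"turn": 0,"hand": 1},
    {"tx": 0.0035,"ty": -0.0043,"tz": -0.087,"turn": 0,"hand": 1},
    {"tx": 0.0035,"ty": -0.0043,"tz": -0.087,"turn": 0,"hand": 1},
  ],
)

```text
time_s: 6.05
tcp_pos: [0.484, 0.0736, 0.0864]
eef_rot: [-180.0, -0.1, -155.0]
contact_force: [0.2, 0.2, -0.5]
gripper_width: 0.0138
gripper_force: 30.0
```

Run:
```python
from fit import *
T=[];F=[];I=[]
for i in range(8):
    c=r.capture("scene");s=r.get_state();T.append(s["tcp_pos"]);F.append(s["contact_force"]);I.append(c["frame"].astype(float))
tcp=np.mean(T,0);print(tcp,np.std(T,0),np.mean(F,0),s["eef_rot"])
im=np.mean(I,0).astype(np.uint8);np.save("avg.npy",im)
u,v=map(int,w2px(c,tcp-[0,0,.03]));u-=33;v-=28;k=11
o=cv2.resize(im[v:v+54,u:u+70,::-1],None,fx=k,fy=k,interpolation=2)
x,y,z=tcp
for x,y,z,rad,col in((x,y,z-.008,.029,(0,255,0)),(x,y,z-.038,.021,(0,255,0)),(.4845,.0755,.038,.0227,(0,0,255))):
    for a,b in circ(c,x,y,z,rad,A): cv2.circle(o,(int((a-u+.5)*k),int((b-v+.5)*k)),1,col,-1)
cv2.imwrite("pics/ov2.png",o)
```

```text
[0.4845528  0.07461708 0.08712763] [0.00020066 0.00022009 0.00023741] [-0.15046925  0.23650795 -1.62018324] [ 1.79995432e+02  5.77247892e-02 -1.54902370e+02]
```

View pics/ov2.png

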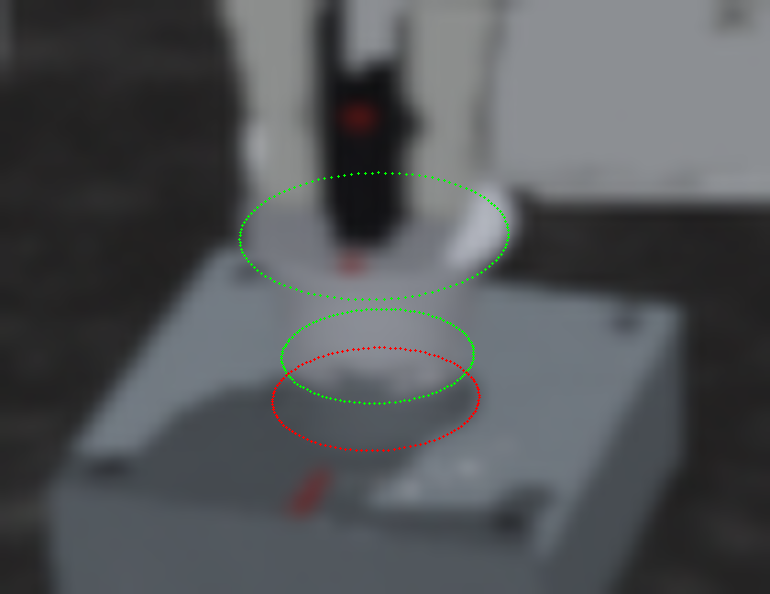

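The overlay shows the foot just behind and above the pocket, with its centre within about 1 mm of the pocket axis. I nudge it over and lower gently.

Emit:
drive_tool(
  commands=[
    {"tx": -0.0013,"ty": 0.0008,"tz": 0,"turn": 0,"hand": 1},
    {"tx": -0.0013,"ty": 0.0008,"tz": -0.008,"turn": 0,"hand": 1},
    {"tx": -0.0013,"ty": 0.0008,"tz": -0.014,"turn": 0,"hand": 1},
    {"tx": -0.0013,"ty": 0.0008,"tz": -0.018,"turn": 0,"hand": 1},
    {"tx": -0.0013,"ty": 0.0008,"tz": -0.022,"turn": 0,"hand": 1},
    {"tx": -0.0013,"ty": 0.0008,"tz": -0.022,"turn": 0,"hand": 1},
  ],
)

```text
time_s: 7.05
tcp_pos: [0.4829, 0.0749, 0.0725]
eef_rot: [-180.0, -0.1, -154.9]
contact_force: [0.4, -0.8, -1.5]
gripper_width: 0.0136
gripper_force: 30.0
```

Emit:
drive_tool(
  commands=[
    {"tx": 0,"ty": 0,"tz": -0.003,"turn": 0,"hand": 1},
    {"tx": 0,"ty": 0,"tz": -0.006,"turn": 0,"hand": 1},
    {"tx": 0,"ty": 0,"tz": -0.006,"turn": 0,"hand": 1},
  ],
)

```text
time_s: 7.35
tcp_pos: [0.4831, 0.075, 0.0691]
eef_rot: [180.0, -0.0, -154.9]
contact_force: [-0.1, -1.1, -2.1]
gripper_width: 0.0141
gripper_force: 30.0
```

Emit:
drive_tool(
  commands=[
    {"tx": 0,"ty": 0,"tz": -0.003,"turn": 0,"hand": 1},
    {"tx": 0,"ty": 0,"tz": -0.007,"turn": 0,"hand": 1},
    {"tx": 0,"ty": 0,"tz": -0.007,"turn": 0,"hand": 1},
  ],
)

```text
time_s: 7.65
tcp_pos: [0.4831, 0.075, 0.0649]
eef_rot: [180.0, -0.0, -154.9]
contact_force: [0.0, 0.8, -2.3]
gripper_width: 0.0139
gripper_force: 30.0
```

Emit:
drive_tool(
  commands=[
    {"tx": 0,"ty": 0,"tz": -0.005,"turn": 0,"hand": 1},
    {"tx": 0,"ty": 0,"tz": -0.01,"turn": 0,"hand": 1},
    {"tx": 0,"ty": 0,"tz": -0.015,"turn": 0,"hand": 1},
    {"tx": 0,"ty": 0,"tz": -0.015,"turn": 0,"hand": 1},
  ],
)

```text
time_s: 8.05
tcp_pos: [0.4831, 0.075, 0.0557]
eef_rot: [-180.0, -0.0, -154.9]
contact_force: [-0.0, 0.6, -2.2]
gripper_width: 0.014
gripper_force: 30.0
```

Emit:
drive_tool(
  commands=[
    {"tx": 0,"ty": 0,"tz": -0.004,"turn": 0,"hand": 1},
    {"tx": 0,"ty": 0,"tz": -0.007,"turn": 0,"hand": 1},
    {"tx": 0,"ty": 0,"tz": -0.007,"turn": 0,"hand": 1},
  ],
)

```text
time_s: 8.35
tcp_pos: [0.4831, 0.075, 0.0517]
eef_rot: [-180.0, -0.0, -154.9]
contact_force: [1.6, 0.7, -1.0]
gripper_width: 0.0138
gripper_force: 30.0
```

Contact is starting, so I press about 1 mm more.

Emit:
drive_tool(
  commands=[
    {"tx": 0,"ty": 0,"tz": -0.001,"turn": 0,"hand": 1},
    {"tx": 0,"ty": 0,"tz": -0.002,"turn": 0,"hand": 1},
    {"tx": 0,"ty": 0,"tz": -0.002,"turn": 0,"hand": 1},
  ],
)

```text
time_s: 8.65
tcp_pos: [0.4832, 0.0751, 0.0508]
eef_rot: [-180.0, 0.0, -154.9]
contact_force: [0.8, 0.1, -1.6]
gripper_width: 0.0136
gripper_force: 30.0
```

Emit:
drive_tool(
  commands=[
    {"tx": 0,"ty": 0,"tz": -0.001,"turn": 0,"hand": 1},
    {"tx": 0,"ty": 0,"tz": -0.002,"turn": 0,"hand": 1},
    {"tx": 0,"ty": 0,"tz": -0.002,"turn": 0,"hand": 1},
  ],
)

```text
time_s: 8.95
tcp_pos: [0.4832, 0.0751, 0.0495]
eef_rot: [180.0, 0.0, -154.9]
contact_force: [-0.1, 0.5, -1.5]
gripper_width: 0.014
gripper_force: 30.0
```

Emit:
drive_tool(
  commands=[
    {"tx": 0,"ty": 0,"tz": -0.001,"turn": 0,"hand": 1},
    {"tx": 0,"ty": 0,"tz": -0.002,"turn": 0,"hand": 1},
    {"tx": 0,"ty": 0,"tz": -0.002,"turn": 0,"hand": 1},
  ],
)

```text
time_s: 9.25
tcp_pos: [0.4832, 0.0751, 0.0483]
eef_rot: [-180.0, 0.0, -154.9]
contact_force: [0.3, 0.7, -1.6]
gripper_width: 0.0138
gripper_force: 30.0
```

Run:
```python
from h import *
S=[]
for i in range(5):
    r.capture("top");s=r.get_state();S.append(np.r_[s["tcp_pos"],s["contact_force"],s["moment"]])
print(np.round(np.mean(S,0),4),s["eef_rot"])
```

```text
[ 0.4832  0.0751  0.0484  0.3646  0.3629 -1.9253  0.1956 -0.2857  0.0341] [ 1.79999431e+02  3.05533817e-03 -1.54908777e+02]
```

Emit:
drive_tool(
  commands=[
    {"tx": 0,"ty": 0,"tz": -0.001,"turn": 0,"hand": 1},
    {"tx": 0,"ty": 0,"tz": -0.002,"turn": 0,"hand": 1},
    {"tx": 0,"ty": 0,"tz": -0.002,"turn": 0,"hand": 1},
  ],
)

```text
time_s: 9.8
tcp_pos: [0.4832, 0.0751, 0.0471]
eef_rot: [180.0, 0.0, -154.9]
contact_force: [-0.0, 0.1, -0.8]
gripper_width: 0.0138
gripper_force: 30.0
```

Emit:
drive_tool(
  commands=[
    {"tx": 0,"ty": 0,"tz": -0.001,"turn": 0,"hand": 1},
    {"tx": 0,"ty": 0,"tz": -0.002,"turn": 0,"hand": 1},
    {"tx": 0,"ty": 0,"tz": -0.002,"turn": 0,"hand": 1},
  ],
)

```text
time_s: 10.1
tcp_pos: [0.4832, 0.0751, 0.0463]
eef_rot: [-180.0, 0.0, -154.9]
contact_force: [-2.2, 0.8, 4.0]
gripper_width: 0.0137
gripper_force: 30.0
```

Run:
```python
from fit import *
I=[];S=[]
for i in range(6):
    c=r.capture("scene");s=r.get_state();I.append(c["frame"].astype(float));S.append(np.r_[s["tcp_pos"],s["contact_force"]])
print(np.round(np.mean(S,0),4))
im=np.mean(I,0).astype(np.uint8);u,v,k=241,179,11
o=cv2.resize(im[v:v+54,u:u+70,::-1],None,fx=k,fy=k,interpolation=2)
for z,col in((.038,(0,255,0)),(.044,(0,0,255))):
    for a,b in circ(c,.4845,.0755,z,.029,A): cv2.circle(o,(int((a-u+.5)*k),int((b-v+.5)*k)),1,col,-1)
cv2.imwrite("pics/ov3.png",o)
```

```text
[ 0.4832  0.0751  0.0463 -2.0811  0.1434  5.6021]
```

View pics/ov3.png

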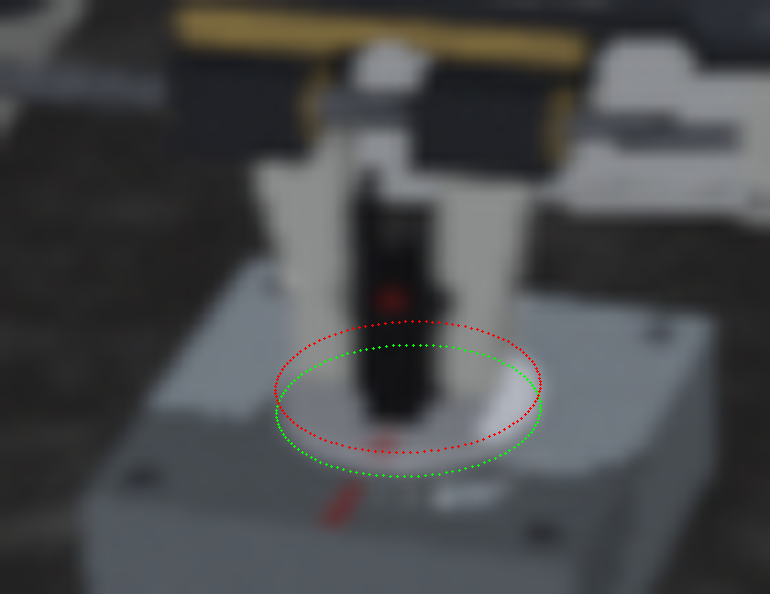

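The flange rim lies on the stage-level circle (green), not the 6 mm-high one (red), so the carrier dropped straight in. I'll turn it a few degrees anticlockwise towards the expected match, to centre the keys in the notches and confirm they are engaged.

Emit:
drive_tool(
  commands=[
    {"tx": 0,"ty": 0,"tz": 0,"turn": 0.015,"hand": 1},
    {"tx": 0,"ty": 0,"tz": 0,"turn": 0.03,"hand": 1},
    {"tx": 0,"ty": 0,"tz": 0,"turn": 0.044,"hand": 1},
    {"tx": 0,"ty": 0,"tz": 0,"turn": 0.044,"hand": 1},
  ],
)

```text
time_s: 10.8
tcp_pos: [0.4834, 0.0749, 0.0463]
eef_rot: [-180.0, 0.0, -150.9]
contact_force: [-1.9, -1.4, 5.7]
gripper_width: 0.0139
gripper_force: 30.0
```

Run:
```python
from h import *
S=[]
for i in range(5):
    r.capture("top");s=r.get_state();S.append(np.r_[s["tcp_pos"],s["contact_force"],s["moment"]])
print(np.round(np.mean(S,0),4),s["eef_rot"])
```

```text
[ 0.4834  0.0749  0.0463 -1.0402 -1.373   6.0225 -0.2716  0.2204 -0.0722] [-1.79984822e+02  1.89147231e-02 -1.50915172e+02]
```

Emit:
drive_tool(
  commands=[
    {"tx": 0,"ty": 0,"tz": 0.001,"turn": 0,"hand": 0.9},
    {"tx": 0,"ty": 0,"tz": 0.001,"turn": 0,"hand": 0.6},
    {"tx": 0,"ty": 0,"tz": 0.001,"turn": 0,"hand": 0.4},
    {"tx": 0,"ty": 0,"tz": 0.001,"turn": 0,"hand": 0.4},
    {"tx": 0,"ty": 0,"tz": 0.001,"turn": 0,"hand": 0.4},
    {"tx": 0,"ty": 0,"tz": 0.03,"turn": 0,"hand": 0.4},
    {"tx": 0,"ty": 0,"tz": 0.1,"turn": 0,"hand": 0.4},
    {"tx": 0,"ty": 0,"tz": 0.18,"turn": 0,"hand": 0.4},
    {"tx": 0,"ty": 0,"tz": 0.25,"turn": 0,"hand": 0.4},
    {"tx": 0,"ty": 0,"tz": 0.25,"turn": 0,"hand": 0.4},
  ],
)

```text
time_s: 12.05
tcp_pos: [0.4863, 0.0763, 0.2021]
eef_rot: [-179.9, 0.6, -150.9]
contact_force: [1.3, 0.8, -0.8]
gripper_width: 0.0527
gripper_force: 0.0
```

Run:
```python
from fit import *
I=[]
for i in range(4):
    c=r.capture("scene");I.append(c["frame"].astype(float))
print(r.get_state()["tcp_pos"])
im=np.mean(I,0).astype(np.uint8);u,v,k=241,179,11
o=cv2.resize(im[v:v+54,u:u+70,::-1],None,fx=k,fy=k,interpolation=2)
for z,col in((.038,(0,255,0)),):
    for a,b in circ(c,.4845,.0755,z,.029,A): cv2.circle(o,(int((a-u+.5)*k),int((b-v+.5)*k)),1,col,-1)
cv2.imwrite("pics/ov4.png",o)
```

```text
[0.48242005 0.07479939 0.19498323]
```

View pics/ov4.png

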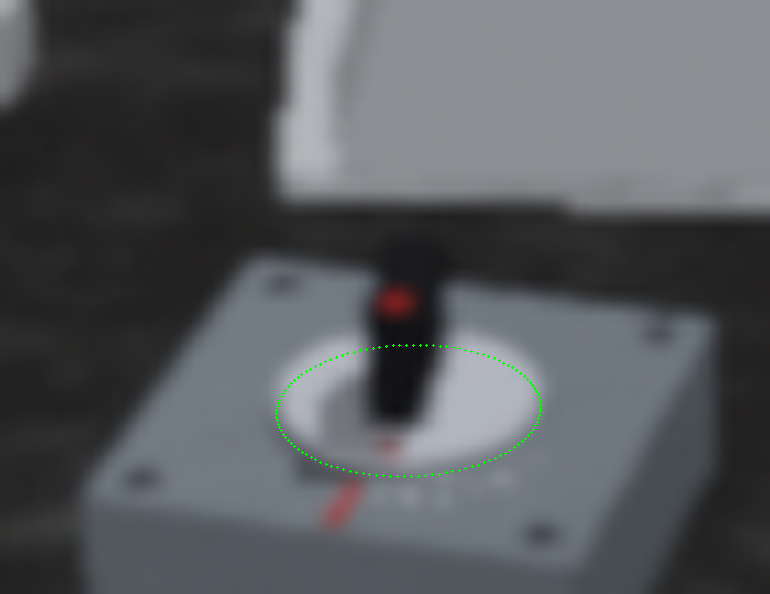

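The carrier sits with its flange flat on the stage, its lower rim on the green circle. The dots are just anticlockwise of the red line, and the gripper is clear.

```bash
python3 -c "
from plant import r
print(r.close_job())"
```

```text
the job is handed in; nothing more can be done
None
```

The carrier is home in the stage pocket with its flange flat on the top, released with the gripper clear, and the job is handed in. It dropped in at about 5° anticlockwise of the red line without riding on the keys, and I turned it about 4° further before letting go.

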